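# Planes back in their own docks

## Task

The three wooden planes have been parked in one another's docks. Put each into the dock cut to its own length (the block plane in the short one, the smoothing plane in the middle one, the jack plane in the long one), sole flat on the felt between the side battens with the toe facing the toe strip and about a centimetre or less from it, laying one aside on the free cork mat while you make room. Set them down, do not drop them, and leave the mallet, gauge and glue bottle alone.

Things in the scene. Friction and masses are not known exactly. Their poses are not given: they have to be found in the camera images.
- block_grip (a point): Block plane: shortest wooden plane, no handle. Origin: grip point at mid-length, 36 mm above the sole; toe (front) 75 mm away along its +x, heel 75 mm along -x, y across. Beech body 150 x 50 x 58 mm, iron and wedge up to 74 mm; about 0.4 kg. Starts in the long dock, toe to the toe strip.
- smoother_grip (a point): Smoothing plane: middle length, one dark horn near the toe (120 mm above the sole, 66 mm or more ahead of the grip point). Origin: grip point at mid-length, 36 mm above the sole; toe (front) 110 mm away along its +x, heel 110 mm along -x, y across. Beech body 220 x 50 x 58 mm, iron and wedge up to 74 mm; about 0.6 kg. Starts in the short dock, heel overhanging.
- jack_grip (a point): Jack plane: longest; dark handle at the rear (127 mm above the sole, 81 mm or more behind the grip point), round knob at the toe. Origin: grip point at mid-length, 36 mm above the sole; toe (front) 150 mm away along its +x, heel 150 mm along -x, y across. Beech body 300 x 50 x 58 mm, iron and wedge up to 74 mm; about 0.7 kg. Starts in the middle dock, heel overhanging.
- dock_short_toe (a point): Short dock, home of the block plane: plywood base fixed to the bench, felt bed 162 x 66 mm, 12 mm above the bench; 6 mm high batten along each side, 14 mm high toe strip across the far end, near end open. Origin: middle of the toe strip's inner face, at bed height; the bed runs from it along -x, y across.
- dock_middle_toe (a point): Middle dock, home of the smoothing plane: plywood base fixed to the bench, felt bed 232 x 66 mm, 12 mm above the bench; 6 mm high batten along each side, 14 mm high toe strip across the far end, near end open. Origin: middle of the toe strip's inner face, at bed height; the bed runs from it along -x, y across.
- dock_long_toe (a point): Long dock, home of the jack plane: plywood base fixed to the bench, felt bed 312 x 66 mm, 12 mm above the bench; 6 mm high batten along each side, 14 mm high toe strip across the far end, near end open. Origin: middle of the toe strip's inner face, at bed height; the bed runs from it along -x, y across.
- mat_top (a point): Cork mat, 330 x 130 x 4 mm, fixed, empty at the start: a free spot for one plane. Origin: centre of its upper face; x along its length. Docks and mat lie side by side in any order, 170 mm or more apart, all pointing roughly away from the robot (within 0.15 rad).
- mallet_mid (a point): Bystander: wooden mallet lying beyond the docks on the right, head 85 x 125 x 62 mm, handle 26 mm thick reaching 218 mm along its -x. Origin: centre of the head, 31 mm up.
- gauge_mid (a point): Bystander: wooden marking gauge lying beyond the docks on the left, beam 220 mm long along its x, head 62 x 52 mm. Origin: middle of the beam, 26 mm up.
- glue_mid (a point): Bystander: white glue bottle standing at the left of the bench, 62 mm in diameter, 170 mm high. Origin: on its axis, half-way up.
Things that resemble listed ones, but are neither listed nor needed, are in the scene too. Leave any purple look-alike of the part that bears smoother_grip alone.

How it is judged (in metres and radians):
At the end, for the whole second after the job is handed in: Each plane stands at rest in the dock of its own length: sole on the bed (within 5 mm in height, within 0.07 rad of level), lengthwise with the dock within 0.12 rad and 12 mm sideways, toe facing the toe strip with a gap of at most 15 mm (x of dock_short_toe in the frame of block_grip between 0.071 and 0.09 m and y of block_grip in the frame of dock_short_toe between -0.012 and 0.012 m and z of block_grip in the frame of dock_short_toe between 0.031 and 0.041 m and angle between the x axis of block_grip and the x axis of dock_short_toe, either way round below 0.12 rad and angle between each of block_grip, smoother_grip, jack_grip's own z axis and vertical below 0.07 rad and linear speed of each of block, smoother, jack below 0.02 m/s and x of dock_middle_toe in the frame of smoother_grip between 0.106 and 0.125 m and y of smoother_grip in the frame of dock_middle_toe between -0.012 and 0.012 m and z of smoother_grip in the frame of dock_middle_toe between 0.031 and 0.041 m and angle between the x axis of smoother_grip and the x axis of dock_middle_toe, either way round below 0.12 rad and x of dock_long_toe in the frame of jack_grip between 0.146 and 0.165 m and y of jack_grip in the frame of dock_long_toe between -0.012 and 0.012 m and z of jack_grip in the frame of dock_long_toe between 0.031 and 0.041 m and angle between the x axis of jack_grip and the x axis of dock_long_toe, either way round below 0.12 rad); the robot touches nothing.
It fails at once if a plane is dropped or thrown (faster than 0.5 m/s with no finger on it, as after a fall of over 13 mm) ((linear speed of block above 0.5 m/s and contact force between the fingers and block below 0.1 N) or (linear speed of smoother above 0.5 m/s and contact force between the fingers and smoother below 0.1 N) or (linear speed of jack above 0.5 m/s and contact force between the fingers and jack below 0.1 N)).
It fails at once if the mallet is pushed more than 30 mm or tipped over (distance of mallet_mid from where it was at the start of the episode above 0.03 m or angle between mallet_mid's own z axis and vertical above 0.4 rad).
It fails at once if the marking gauge is pushed more than 30 mm or tipped over (distance of gauge_mid from where it was at the start of the episode above 0.03 m or angle between gauge_mid's own z axis and vertical above 0.4 rad).
It fails at once if the glue bottle is pushed more than 30 mm or tipped over (distance of glue_mid from where it was at the start of the episode above 0.03 m or angle between glue_mid's own z axis and vertical above 0.4 rad).
It also fails if it takes over 131 s, if anything falls off the work surface, if the arm or the gripper's body presses on something with over 40 N, if the wrist force passes 120 N, or if a joint passes its speed limit or range.

## Robot

A 6-joint arm with a two-finger parallel gripper is mounted at the origin on the work surface. World frame = base frame: x ahead of the robot, y to its left, z up, the work surface at z = 0. Lengths are in mm, angles in degrees, forces in N, time in s.
With the tool pointing down it reaches from about 300 to 850 mm from the base axis. Payload 5.4 kg.
Tool frame: the origin (TCP) lies at the very end of the fingers, on their centre line; the grasp point (between the pads) lies 19 mm behind it (env.hold_point_z is the z of the grasp point in the tool frame, in mm); z points along the fingers, y is the line along which they close (so a half turn about z gives the same grasp; the last joint's range is limited). The gripper opens to 85 mm and grips with 20 to 120 N. Pads are 22 mm wide; open, the fingers measure 114 mm over their backs; the gripper's body (76 mm by 85 mm) begins 54 mm behind the grasp point. The pads swing forward as they close: fully open they stand 13 mm farther back than shut.
Start: joints at [-84.001, 9.076, 91.501, -0, 79.423, -12.038], TCP at [178.011, -546.734, 192.499] pointing down, gripper open.
Joint ranges: [-166.64, 166.64], [-54.1, 131.32], [10.49, 154.53], [-73.88, 253.88], [9.74, 151.15], [-171.62, 171.62]. Speed limits (degrees/s): [147.25, 147.25, 180, 180, 180, 180].

## Interface

Orientations are given as a 3x3 rotation matrix whose columns are the frame's x, y, z axes.
In Python, from bench import telemetry, eyes, workorder, env gives the robot as it stands.
- The arm moves only by the tool jog_arm, never from a script. Its argument "increments" is text: rows parted by semicolons, each of 7 numbers parted by spaces: the opening in per cent of the stroke, from 0 (shut) to 100 (fully open), then the shift along the world's x, y, z in m, then the turn, a rotation vector about the world's x, y, z in rad. A call has 1 to 5 rows; each row is the pose to reach, as a shift and turn from the pose commanded when the call began; what a row does not reach only later rows make up. A row lasts 1/8 s, in which the tool goes at most 62.5 mm and 10.7 degrees, less where a joint would pass 70% of its speed; a pose out of reach is approached as far as the arm can. A call with a gripper value outside its range is refused whole. The fingers move at their own pace and stop on an object; the grip force is fixed at half the most. Time passes only in rows, so rows that repeat a pose let the fingers close. It gives the time, the measured TCP pose, the force, the opening and the grip force at its end, in the units of the state.
- telemetry.read_state(): the state, without advancing time (a new reading comes with each control period).
- eyes.read_camera(name): name is "side" or "top" or "wrist"; returns a dict with "pixels" (420x560x3 uint8, red, green, blue), "vertical_fov" (degrees; the focal length in pixels is half the picture's height over the tangent of half this angle, whatever the lens; pixels are square), "cx", "cy" (the principal point, pixels), "rvec" (rotation vector, rad) and "tvec" (3), from world to camera coordinates, as OpenCV has them; the wrist camera has in their place "hand_eye" (4x4, takes a point from camera to tool coordinates, whose origin is the TCP and whose axes are the flange's). Camera axes: x right, y down, z forward; pixel columns grow to the right and rows downward; lengths in mm; the calibration is good to about 2 mm. A picture is of the moment at which its call begins: read the wrist's pose just before it. There is no depth.
- workorder.hand_in(): hands the job in; it is judged then, once.
Trained networks look in the newest picture that a camera, given by its name, has taken for a name from the list of things; names that differ only in an ending like _2 or _b are one class to them, and where a whole thing is asked for, a point or a joint stands for the part that bears it (a point fixed in the world has none). Each returns a list of dicts, best first, with "confidence" (0 to 1); they miss things now and then, are a little off and sometimes report something else, mostly with a low value. They report only what shows in the picture. A call takes as long as a camera call. They do not tell look-alikes from the thing itself.
- eyes.recognise(camera, label): "location" ([x, y, z] in mm, in the coordinates of the camera as it stood for that picture, good to about 4 mm: the middle of the surface that is visible of it).
- eyes.trace(camera, label): "mask" (420x560 bool, what is visible of it).
- eyes.spot_point(camera, label): "location" ([x, y, z] in mm, in the coordinates of the camera as it stood for that picture, good to about 4 mm: a listed point, or the origin of a listed thing).
The state is a dict: "time": time; "joint_positions": joint angles; "joint_vel": joint speeds; "joint_torque": joint torques, N m; "eef_pos": TCP position; "orientation": TCP orientation; "force": force on the tool from outside, world axes, zero at the start; "wrist_torque": the same for the moment, N m; "gripper_width": opening from 0.0 (shut) to 1.0 (fully open); "gripper_force": force on a finger pad.
Only numpy, scipy, OpenCV 4.12 (cv2) and the standard library are available. Lean on these libraries where they do the work, as an engineer would, in place of code of your own. Each camera call takes 0.05 s, during which the arm holds its last target. There are 200 camera calls.

## Working session

There is one attempt and no reset: what is moved stays moved. The work goes in short steps, Python scripts to look and compute and a tool call to move; the robot and the scene stay as the last step left them, time stands still between calls to the robot, and variables do not carry over. Pictures are saved under pics/ and viewed, at most 14 in all, crops included, and the job is handed in when it is done.

Besides the shell and the picture viewer there is one more tool, called in YAML: its name, and indented under it one key for each argument. jog_arm: Moves the arm, as the interface text tells. Its arguments: {"type":"object","properties":{"increments":{"type":"string"}},"required":["increments"]}

```bash
mkdir -p pics; cat > h.py <<'E'
import numpy as np, cv2
from bench import telemetry, eyes, workorder, env
def cam(name):
    s=telemetry.read_state(); c=eyes.read_camera(name)
    if name=="wrist":
        H=np.array(c["hand_eye"]); R=np.array(s["orientation"]); t=np.array(s["eef_pos"])
        Rw=R@H[:3,:3]; tw=R@H[:3,3]+t
    else:
        Rc=cv2.Rodrigues(np.array(c["rvec"],float))[0]; Rw=Rc.T; tw=-Rc.T@np.array(c["tvec"],float).ravel()
    c["Rw"]=Rw; c["tw"]=tw; c["f"]=210/np.tan(np.radians(c["vertical_fov"]/2)); return c
def w(c,p): return c["Rw"]@np.array(p)+c["tw"]
def ray(c,u,v,z):
    d=c["Rw"]@np.array([(u-c["cx"])/c["f"],(v-c["cy"])/c["f"],1]); return c["tw"]+d*(z-c["tw"][2])/d[2]
def proj(c,P):
    q=c["Rw"].T@(np.array(P)-c["tw"]); return c["f"]*q[:2]/q[2]+[c["cx"],c["cy"]]
def save(c,n): cv2.imwrite(f"pics/{n}.png",np.array(c["pixels"])[:,:,::-1])
E
python3 - <<'E'
from h import *
L="block_grip smoother_grip jack_grip dock_short_toe dock_middle_toe dock_long_toe mat_top mallet_mid gauge_mid glue_mid".split()
for n in("top","side"):
    c=cam(n); save(c,n+"0"); print(n,c["tw"].round(),c["f"])
    for l in L: print(l,[(round(d["confidence"],2),w(c,d["location"]).round().tolist(),proj(c,w(c,d["location"])).round().tolist()) for d in eyes.spot_point(n,l)][:3])
print(telemetry.read_state()["orientation"])
E
```

```text
top [ 404.  -30. 1594.] 456.87957030969665
block_grip [(0.56, [487.0, -301.0, 48.0], [366.0, 238.0])]
smoother_grip [(0.89, [510.0, -124.0, 50.0], [313.0, 232.0]), (0.87, [817.0, -111.0, 33.0], [306.0, 145.0]), (0.85, [523.0, -547.0, 33.0], [438.0, 225.0])]
jack_grip [(0.93, [451.0, 88.0, 47.0], [251.0, 251.0])]
dock_short_toe [(0.82, [627.0, -114.0, 9.0], [309.0, 200.0])]
dock_middle_toe [(0.69, [606.0, 102.0, 11.0], [247.0, 207.0])]
dock_long_toe [(0.68, [569.0, -310.0, 15.0], [366.0, 215.0]), (0.45, [722.0, 322.0, 25.0], [184.0, 176.0])]
mat_top [(0.81, [440.0, 289.0, 5.0], [194.0, 256.0])]
mallet_mid [(0.95, [712.0, -344.0, 29.0], [375.0, 173.0])]
gauge_mid [(0.72, [723.0, 321.0, 24.0], [184.0, 176.0])]
glue_mid [(0.72, [574.0, 495.0, 88.0], [128.0, 217.0])]
side [409. 645. 927.] 402.8147672275298
block_grip [(0.63, [489.0, -300.0, 52.0], [341.0, 144.0])]
smoother_grip [(0.87, [527.0, -550.0, 35.0], [343.0, 99.0]), (0.71, [514.0, -135.0, 48.0], [321.0, 181.0]), (0.7, [817.0, -112.0, 38.0], [221.0, 168.0])]
jack_grip [(0.89, [453.0, 82.0, 46.0], [326.0, 248.0])]
dock_short_toe [(0.64, [631.0, -120.0, 11.0], [281.0, 185.0])]
dock_middle_toe [(0.85, [609.0, 100.0, 10.0], [266.0, 246.0])]
dock_long_toe [(0.62, [579.0, -308.0, 13.0], [312.0, 146.0])]
mat_top [(0.8, [441.0, 287.0, 1.0], [310.0, 331.0])]
mallet_mid [(0.87, [715.0, -341.0, 34.0], [275.0, 127.0])]
gauge_mid [(0.85, [725.0, 317.0, 21.0], [192.0, 306.0]), (0.66, [441.0, 287.0, 1.0], [310.0, 331.0])]
glue_mid [(0.72, [572.0, 496.0, 82.0], [221.0, 398.0]), (0.2, [725.0, 317.0, 22.0], [192.0, 306.0])]
[[ 9.50845414e-01  3.09665945e-01 -1.42860825e-05]
 [ 3.09665946e-01 -9.50845414e-01  4.16124996e-05]
 [-6.97882014e-07 -4.39909677e-05 -9.99999999e-01]]
```

View pics/top0.png

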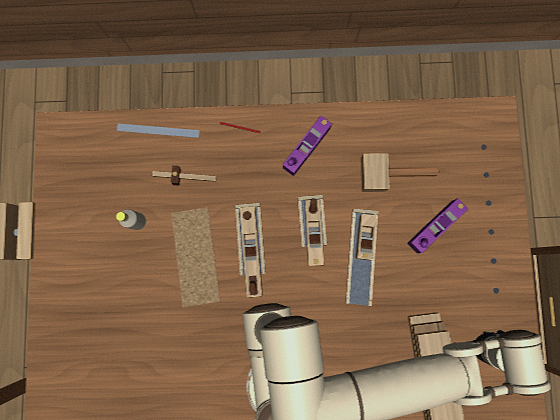

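View pics/side0.png

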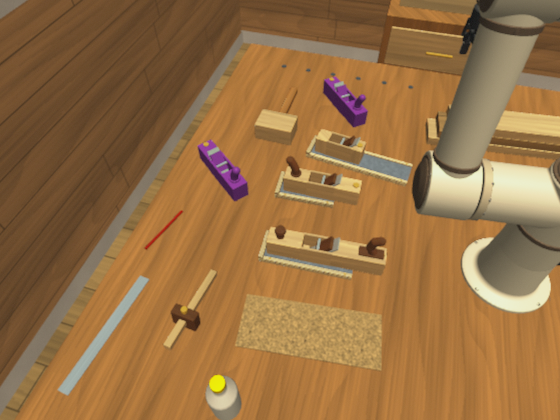

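The pictures match the network's points. The mat is at top (195,256), jack in the middle dock at (248,250), smoother in the short dock at (313,232) and block in the long dock at (366,238). The purple look-alikes are at (306,145) and (438,225). My plan is smoother → mat, block → short, jack → long, smoother → middle.

```bash
python3 - <<'E'
from h import *
c=cam("wrist"); print(np.round(c["hand_eye"],3),c["vertical_fov"])
c=cam("top")
def yaw(n,l,z):
    best=[]
    for d in eyes.trace(n,l)[:4]:
        m=np.argwhere(np.array(d["mask"]))
        (a,b)=m.mean(0); ev,V=np.linalg.eigh(np.cov((m-m.mean(0)).T)); e=V[:,1]
        P=ray(c,b+e[1]*20,a+e[0]*20,z)-ray(c,b-e[1]*20,a-e[0]*20,z); P*=np.sign(P[0])
        best.append((round(d["confidence"],2),ray(c,b,a,z).round().tolist(),round(float(np.arctan2(P[1],P[0])),3),len(m)))
    print(l,best)
for l in ["block_grip","smoother_grip","jack_grip"]: yaw("top",l,60)
yaw("top","mat_top",4)
for l in ["dock_short_toe","dock_middle_toe","dock_long_toe"]: yaw("top",l,14)
E
```

```text
[[ 1.00000e-03 -9.48000e-01 -3.19000e-01  8.28050e+01]
 [ 1.00000e+00  1.00000e-03  0.00000e+00 -1.10000e-02]
 [ 0.00000e+00 -3.19000e-01  9.48000e-01 -1.81323e+02]
 [ 0.00000e+00  0.00000e+00  0.00000e+00  1.00000e+00]] 64.84444683873934
block_grip [(0.64, [488.0, -298.0, 60.0], -0.151, 770), (0.57, [390.0, -272.0, 60.0], -0.036, 1635), (0.32, [451.0, 87.0, 60.0], 0.063, 1460)]
smoother_grip [(0.72, [521.0, -538.0, 60.0], -0.869, 1123), (0.63, [508.0, -126.0, 60.0], 0.018, 1001), (0.63, [809.0, -113.0, 60.0], -0.672, 1055)]
jack_grip [(0.71, [446.0, 87.0, 60.0], 0.072, 1379)]
mat_top [(0.58, [438.0, 285.0, 4.0], 0.12, 3543)]
dock_short_toe [(0.97, [567.0, -114.0, 14.0], -0.059, 451)]
dock_middle_toe [(0.63, [511.0, 92.0, 14.0], 0.036, 747), (0.42, [563.0, -117.0, 14.0], 0.031, 499), (0.28, [575.0, 508.0, 14.0], 1.278, 462)]
dock_long_toe [(0.84, [385.0, -279.0, 14.0], -0.051, 1517)]
```

jog_arm:
  increments: "100 0.04 0.04 0.07 0 0 -0.05; 100 0.07 0.08 0.07 0 0 -0.1; 100 0.1 0.13 0.07 0 0 -0.15; 100 0.13 0.17 0.07 0 0 -0.2; 100 0.16 0.21 0.07 0 0 -0.25"

```text
time: 2.17
eef_pos: [338.9, -335.2, 262.8]
orientation: [[0.998, 0.063, 0.001], [0.063, -0.998, -0.001], [0.001, 0.001, -1.0]]
force: [0.6, -1.0, 0.5]
gripper_width: 1.004
gripper_force: 0.0
```

jog_arm:
  increments: "100 0.04 0.05 0 0 0 -0.03; 100 0.08 0.1 0 0 0 -0.05; 100 0.12 0.15 0 0 0 -0.05; 100 0.16 0.21 0 0 0 -0.05; 100 0.16 0.21 0 0 0 -0.05"

```text
time: 2.8
eef_pos: [499.2, -123.7, 262.5]
orientation: [[1.0, 0.02, 0.0], [0.02, -1.0, 0.001], [0.0, -0.001, -1.0]]
force: [0.2, -0.5, -0.2]
gripper_width: 1.004
gripper_force: 0.0
```

```bash
python3 - <<'E'
from h import *
c=cam("wrist"); save(c,"w1"); s=telemetry.read_state(); print(s["time"],np.round(s["eef_pos"]),np.round(s["joint_positions"]),s["force"])
for l in "block_grip smoother_grip jack_grip dock_short_toe dock_middle_toe dock_long_toe mat_top".split(): print(l,[(round(d["confidence"],2),w(c,d["location"]).round().tolist(),proj(c,w(c,d["location"])).round().tolist()) for d in eyes.spot_point("wrist",l)][:3])
E
```

```text
2.85 [ 499. -124.  262.] [-27.  -2.  96.   0.  87.  61.] [-0.09482182  1.02167147  0.57033029]
block_grip [(0.82, [495.0, -299.0, 52.0], [423.0, 178.0])]
smoother_grip [(0.95, [511.0, -125.0, 46.0], [279.0, 162.0])]
jack_grip [(0.83, [455.0, 87.0, 49.0], [109.0, 203.0])]
dock_short_toe [(0.93, [632.0, -119.0, 13.0], [277.0, 55.0])]
dock_middle_toe [(0.6, [508.0, -124.0, 46.0], [279.0, 164.0])]
dock_long_toe [(0.96, [577.0, -303.0, 13.0], [423.0, 107.0])]
mat_top []
```

View pics/w1.png

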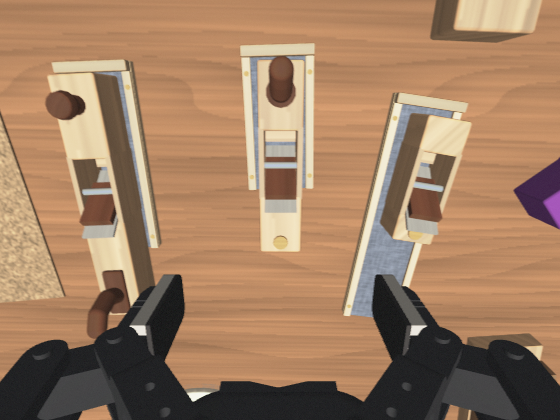

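w1 shows the smoother in the short dock: body from (259,62) to (299,250), horn at (281,80). The short toe strip is at (242..314,50). The long dock's strip is at (396..466,102) with the block at right. The middle dock's strip is at (54..131,67). I'll measure the edges.

```bash
cat >> h.py <<'E'
def line(c,a,b,z):
    A=ray(c,*a,z);B=ray(c,*b,z);D=A-B; print(A[:2].round(),B[:2].round(),"len",round(np.hypot(*D[:2])),"yaw",round(float(np.arctan2(D[1],D[0])),3),"perp",round(float(np.arctan2(-D[0],D[1])),3))
E
python3 - <<'E'
from h import *
c=cam("wrist")
print("smoother"); line(c,(259,62),(261,250),70); line(c,(303,62),(299,250),70)
print("short"); line(c,(242,55),(250,189),18); line(c,(314,55),(312,187),18); line(c,(242,55),(314,52),26)
print("long"); line(c,(394,103),(345,315),18); line(c,(466,111),(396,103),26)
print("block"); line(c,(470,122),(431,242),70); line(c,(428,115),(386,236),70); 
print("mid"); line(c,(131,70),(159,245),18); line(c,(54,73),(131,70),26)
print("jack"); line(c,(50,76),(103,311),70); line(c,(95,74),(127,311),70)
E
```

```text
smoother
[ 617. -107.] [ 402. -108.] len 214 yaw 0.007 perp -1.564
[ 617. -152.] [ 403. -155.] len 214 yaw 0.015 perp -1.556
short
[629. -84.] [467. -91.] len 162 yaw 0.045 perp -1.526
[ 630. -168.] [ 471. -174.] len 160 yaw 0.032 perp -1.539
[628. -85.] [ 632. -167.] len 83 yaw 1.622 perp 0.052
long
[ 578. -269.] [ 271. -233.] len 309 yaw -0.117 perp -1.687
[ 570. -355.] [ 578. -269.] len 86 yaw -1.664 perp 3.048
block
[ 560. -337.] [ 416. -318.] len 145 yaw -0.136 perp -1.706
[ 566. -290.] [ 423. -261.] len 146 yaw -0.199 perp -1.77
mid
[611.  48.] [383.  38.] len 228 yaw 0.046 perp -1.525
[606. 136.] [610.  45.] len 91 yaw 1.62 perp 0.05
jack
[600. 113.] [310. 102.] len 290 yaw 0.037 perp -1.534
[603.  65.] [311.  70.] len 292 yaw -0.017 perp -1.588
```

jog_arm:
  increments: "100 0.011 -0.003 -0.06 0 0 0; 100 0.011 -0.003 -0.12 0 0 0; 100 0.011 -0.003 -0.17 0 0 0; 100 0.011 -0.003 -0.205 0 0 0; 100 0.011 -0.003 -0.234 0 0 0"

```text
time: 3.88
eef_pos: [508.1, -130.1, 26.9]
orientation: [[1.0, 0.014, -0.001], [0.014, -1.0, 0.001], [-0.001, -0.001, -1.0]]
force: [-0.2, 0.5, -0.4]
gripper_width: 1.004
gripper_force: 0.0
```

jog_arm:
  increments: "100 0 0 0 0 0 0; 0 0 0 0 0 0 0; 0 0 0 0 0 0 0; 0 0 0 0 0 0 0; 0 0 0 0 0 0 0"

```text
time: 4.5
eef_pos: [511.5, -130.2, 31.5]
orientation: [[1.0, 0.015, 0.005], [0.015, -1.0, -0.001], [0.005, 0.001, -1.0]]
force: [0.4, 3.4, 10.1]
gripper_width: 0.143
gripper_force: 5.0
```

jog_arm:
  increments: "0 0 0 0 0 0 0; 0 0 0 0 0 0 0; 0 0 0 0 0 0 0; 0 0 0 0 0 0 0; 0 0 0 0 0 0 0"

```text
time: 5.12
eef_pos: [511.4, -130.5, 31.3]
orientation: [[1.0, 0.015, 0.005], [0.015, -1.0, -0.002], [0.005, 0.002, -1.0]]
force: [0.3, 0.9, 8.6]
gripper_width: 0.0
gripper_force: 4.3
```

```bash
python3 - <<'E'
from h import *
c=cam("wrist"); s=cam("side"); 
a=np.array(c["pixels"]); b=np.array(s["pixels"])[130:280,230:430]
b=cv2.resize(b,(560,420)); im=np.hstack([a,b]); im=cv2.resize(im,(800,300)); cv2.imwrite("pics/g1.png",im[:,:,::-1])
for l in("top","wrist","side"):
    c=cam(l);print([(round(d["confidence"],2),w(c,d["location"]).round().tolist()) for d in eyes.spot_point(l,"smoother_grip")])
E
```

```text
[(0.82, [511.0, -127.0, 50.0]), (0.67, [523.0, -545.0, 32.0])]
[(0.86, [508.0, -125.0, 45.0])]
[(0.97, [817.0, -113.0, 37.0]), (0.57, [515.0, -134.0, 47.0])]
```

View pics/g1.png

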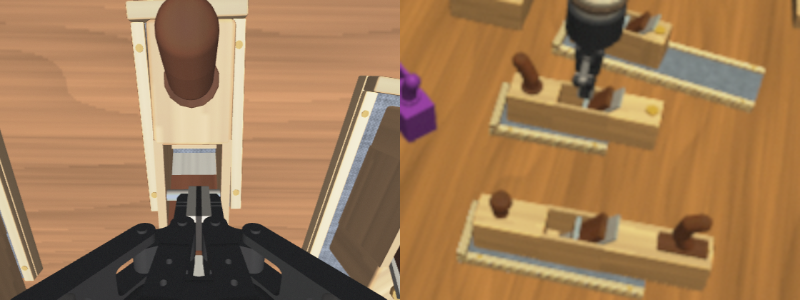

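```bash
python3 - <<'E'
from h import *
c=cam("wrist"); s=cam("side"); 
a=cv2.resize(np.array(c["pixels"])[200:420,150:410],(520,440)); b=cv2.resize(np.array(s["pixels"])[130:240,290:360],(280,440)); cv2.imwrite("pics/g2.png",np.hstack([a,b])[:,:,::-1])
st=telemetry.read_state(); print(st["gripper_width"],st["gripper_force"],env.hold_point_z, st["eef_pos"],proj(c,st["eef_pos"]))
E
```

```text
0.002057745620295492 4.341164248762652 -18.700000000000003 [ 511.38450926 -130.49659323   31.24067627] [278.17088934 244.96943967]
```

View pics/g2.png

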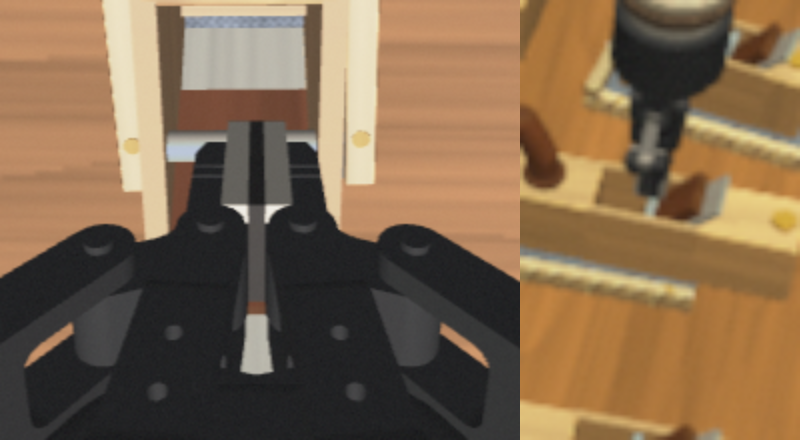

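The fingers have closed inside the throat: wrist crop (255,150), side crop (650,200). I'll lift out straight and retry with a gradual close.

jog_arm:
  increments: "0 0 0 0.01 0 0 0; 0 0 0 0.02 0 0 0; 0 0 0 0.03 0 0 0; 0 0 0 0.05 0 0 0; 0 0 0 0.08 0 0 0"

```text
time: 6.25
eef_pos: [508.1, -129.4, 108.7]
orientation: [[1.0, 0.015, -0.002], [0.015, -1.0, 0.001], [-0.002, -0.001, -1.0]]
force: [0.5, -0.5, 0.2]
gripper_width: -0.0
gripper_force: 0.0
```

jog_arm:
  increments: "50 0 0 0.04 0 0 0; 100 0 0 0.08 0 0 0; 100 0 0 0.08 0 0 0; 100 0 0 0.08 0 0 0; 100 0 0 0.08 0 0 0"

```text
time: 6.88
eef_pos: [508.1, -129.3, 187.0]
orientation: [[1.0, 0.015, -0.003], [0.015, -1.0, 0.001], [-0.003, -0.001, -1.0]]
force: [0.4, -0.3, 0.3]
gripper_width: 1.0
gripper_force: 0.0
```

```bash
python3 - <<'E'
from h import *
c=cam("wrist"); save(c,"w2"); st=telemetry.read_state(); print(st["eef_pos"],st["gripper_width"],st["force"])
for l in("smoother_grip","dock_short_toe"):print([(round(d["confidence"],2),w(c,d["location"]).round().tolist()) for d in eyes.spot_point("wrist",l)])
E
```

```text
[ 508.1244162  -129.29353755  187.03135476] 0.9990283256152948 [-0.00328512  0.4871476   0.32922639]
[(0.84, [509.0, -123.0, 46.0])]
[(0.87, [632.0, -120.0, 11.0])]
```

View pics/w2.png

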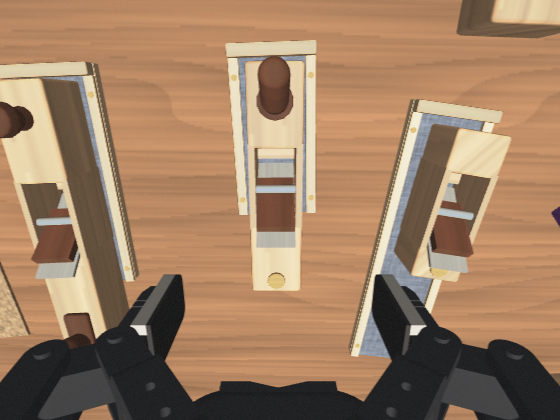

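jog_arm:
  increments: "100 0.002 0.002 -0.06 0 0 0; 100 0.002 0.002 -0.11 0 0 0; 100 0.002 0.002 -0.14 0 0 0; 100 0.002 0.002 -0.164 0 0 0; 80 0.002 0.002 -0.164 0 0 0"

```text
time: 7.65
eef_pos: [508.8, -126.6, 22.1]
orientation: [[1.0, 0.015, -0.005], [0.015, -1.0, 0.003], [-0.005, -0.003, -1.0]]
force: [-0.5, 0.4, 0.6]
gripper_width: 0.816
gripper_force: 0.0
```

jog_arm:
  increments: "75 0 0 0 0 0 0; 70 0 0 0 0 0 0; 66 0 0 0 0 0 0; 62 0 0 0 0 0 0; 60 0 0 0 0 0 0"

```text
time: 8.28
eef_pos: [511.2, -127.3, 24.7]
orientation: [[1.0, 0.015, 0.0], [0.015, -1.0, 0.001], [0.0, -0.001, -1.0]]
force: [-0.2, 2.4, 1.3]
gripper_width: 0.602
gripper_force: 1.2
```

jog_arm:
  increments: "58 0 0 0 0 0 0; 56 0 0 0 0 0 0; 54 0 0 0 0 0 0; 52 0 0 0 0 0 0; 50 0 0 0 0 0 0"

```text
time: 8.9
eef_pos: [511.2, -127.1, 25.3]
orientation: [[1.0, 0.015, -0.0], [0.015, -1.0, 0.001], [-0.0, -0.001, -1.0]]
force: [-1.6, 5.9, 8.4]
gripper_width: 0.554
gripper_force: 60.2
```

jog_arm:
  increments: "50 0 0 0.004 0 0 0; 50 0 0 0.01 0 0 0; 50 0 0 0.02 0 0 0; 50 0 0 0.02 0 0 0; 50 0 0 0.02 0 0 0"

```text
time: 9.52
eef_pos: [510.9, -127.8, 44.5]
orientation: [[1.0, 0.015, -0.0], [0.015, -1.0, -0.0], [-0.0, 0.0, -1.0]]
force: [-0.4, 0.1, -5.4]
gripper_width: 0.546
gripper_force: 62.5
```

```bash
python3 - <<'E'
from h import *
c=cam("wrist"); s=cam("side"); 
a=np.array(c["pixels"]); b=np.array(s["pixels"])[130:280,230:430]
b=cv2.resize(b,(560,420)); im=np.hstack([a,b]); im=cv2.resize(im,(800,300)); cv2.imwrite("pics/g3.png",im[:,:,::-1])
E
```

```text
(no output)
```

View pics/g3.png

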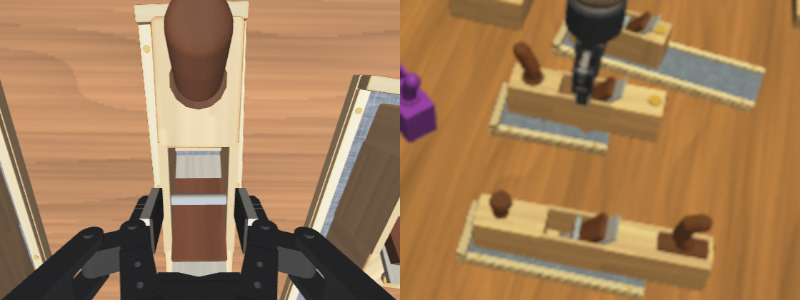

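jog_arm:
  increments: "50 0 0 0.035 0 0 0; 50 0 0 0.08 0 0 0; 50 0 0 0.125 0 0 0; 50 0 0.01 0.155 0 0 0; 50 -0.01 0.04 0.155 0 0 0.02"

```text
time: 10.25
eef_pos: [503.2, -89.1, 202.9]
orientation: [[0.999, 0.033, 0.006], [0.033, -0.999, -0.003], [0.006, 0.003, -1.0]]
force: [1.2, 0.2, -6.2]
gripper_width: 0.553
gripper_force: 64.4
```

jog_arm:
  increments: "50 -0.01 0.05 0 0 0 0.02; 50 -0.02 0.1 0 0 0 0.04; 50 -0.03 0.15 0 0 0 0.06; 50 -0.04 0.2 0 0 0 0.07; 50 -0.05 0.25 0 0 0 0.085"

```text
time: 10.88
eef_pos: [450.2, 163.8, 199.2]
orientation: [[0.993, 0.12, -0.0], [0.12, -0.993, -0.0], [-0.0, -0.0, -1.0]]
force: [0.7, 0.1, -4.9]
gripper_width: 0.549
gripper_force: 64.3
```

jog_arm:
  increments: "50 -0.01 0.05 0 0 0 0; 50 -0.01 0.09 0 0 0 0; 50 -0.01 0.115 0 0 0 0; 50 -0.01 0.125 0 0 0 0; 50 -0.01 0.125 0 0 0 0"

```text
time: 11.5
eef_pos: [440.8, 287.1, 199.1]
orientation: [[0.993, 0.12, -0.001], [0.12, -0.993, -0.001], [-0.001, 0.001, -1.0]]
force: [0.0, -1.2, -6.7]
gripper_width: 0.552
gripper_force: 64.4
```

```bash
python3 - <<'E'
from h import *
c=cam("wrist"); st=telemetry.read_state(); print(st["eef_pos"],st["force"])
for l in("smoother_grip","mat_top"):print([(round(d["confidence"],2),w(c,d["location"]).round().tolist()) for d in eyes.spot_point("wrist",l)])
E
```

```text
[440.93956036 286.55754666 199.17461183] [-0.07743663 -0.48902628 -5.85433455]
[(0.94, [436.0, 288.0, 222.0])]
[]
```

jog_arm:
  increments: "50 0 0 -0.05 0 0 0; 50 0 0 -0.1 0 0 0; 50 0 0 -0.14 0 0 0; 50 0 0 -0.165 0 0 0; 50 0 0 -0.172 0 0 0"

```text
time: 12.28
eef_pos: [439.8, 285.9, 25.8]
orientation: [[0.993, 0.118, -0.003], [0.118, -0.993, -0.001], [-0.004, 0.001, -1.0]]
force: [0.2, -0.0, -5.9]
gripper_width: 0.551
gripper_force: 64.4
```

jog_arm:
  increments: "50 0 0 -0.004 0 0 0; 50 0 0 -0.006 0 0 0; 50 0 0 -0.008 0 0 0; 50 0 0 -0.009 0 0 0; 50 0 0 -0.01 0 0 0"

```text
time: 12.9
eef_pos: [441.1, 287.4, 17.7]
orientation: [[0.993, 0.12, 0.0], [0.12, -0.993, 0.0], [0.0, -0.0, -1.0]]
force: [0.1, 0.5, -5.2]
gripper_width: 0.551
gripper_force: 64.4
```

jog_arm:
  increments: "50 0 0 -0.001 0 0 0; 50 0 0 -0.002 0 0 0; 50 0 0 -0.002 0 0 0; 55 0 0 -0.002 0 0 0; 60 0 0 -0.002 0 0 0"

```text
time: 13.52
eef_pos: [442.2, 287.7, 16.5]
orientation: [[0.993, 0.12, 0.003], [0.12, -0.993, 0.001], [0.003, -0.001, -1.0]]
force: [-0.2, -0.5, 0.4]
gripper_width: 0.598
gripper_force: 0.0
```

jog_arm:
  increments: "75 0 0 0 0 0 0; 90 0 0 0 0 0 0; 100 0 0 0 0 0 0; 100 0 0 0.05 0 0 0; 100 0 0 0.11 0 0 0"

```text
time: 14.15
eef_pos: [439.8, 286.7, 125.4]
orientation: [[0.993, 0.119, -0.003], [0.119, -0.993, -0.001], [-0.003, 0.001, -1.0]]
force: [1.4, 0.4, -0.0]
gripper_width: 0.999
gripper_force: 0.0
```

jog_arm:
  increments: "100 0 0 0.06 0 0 0; 100 0.01 -0.05 0.11 0 0 -0.05; 100 0.02 -0.11 0.11 0 0 -0.1; 100 0.02 -0.17 0.11 0 0 -0.15; 100 0.03 -0.23 0.11 0 0 -0.22"

```text
time: 14.78
eef_pos: [470.8, 56.2, 235.9]
orientation: [[0.995, -0.102, 0.001], [-0.102, -0.995, -0.0], [0.001, -0.0, -1.0]]
force: [0.4, 1.1, 0.3]
gripper_width: 0.996
gripper_force: 0.0
```

jog_arm:
  increments: "100 0.01 -0.06 0 0 0 0; 100 0.02 -0.12 0 0 0 0; 100 0.02 -0.18 0 0 0 0; 100 0.02 -0.24 0 0 0 0; 100 0.02 -0.3 0 0 0 0"

```text
time: 15.4
eef_pos: [490.7, -244.1, 235.5]
orientation: [[0.995, -0.1, 0.001], [-0.1, -0.995, -0.0], [0.001, 0.0, -1.0]]
force: [1.5, -0.5, 0.2]
gripper_width: 1.001
gripper_force: 0.0
```

jog_arm:
  increments: "100 0 -0.05 0 0 0 0; 100 0 -0.06 0 0 0 0; 100 0 -0.06 0 0 0 0; 100 0 -0.06 0 0 0 0; 100 0 -0.06 0 0 0 0"

```text
time: 16.02
eef_pos: [491.2, -300.8, 235.7]
orientation: [[0.995, -0.098, 0.0], [-0.098, -0.995, -0.0], [0.0, -0.0, -1.0]]
force: [-0.0, -0.2, -0.1]
gripper_width: 0.999
gripper_force: 0.0
```

```bash
python3 - <<'E'
from h import *
c=cam("wrist"); save(c,"w4"); st=telemetry.read_state(); print(st["eef_pos"],st["time"])
for l in("block_grip","dock_long_toe","dock_short_toe"):print([(round(d["confidence"],2),w(c,d["location"]).round().tolist()) for d in eyes.spot_point("wrist",l)])
c=cam("top"); print([(round(d["confidence"],2),w(c,d["location"]).round().tolist()) for d in eyes.spot_point("top","smoother_grip")])
E
```

```text
[ 491.18234485 -300.96758229  235.7153812 ] 16.075
[(0.7, [497.0, -301.0, 49.0])]
[(0.95, [574.0, -304.0, 9.0])]
[(0.98, [630.0, -120.0, 13.0])]
[(0.81, [816.0, -111.0, 35.0]), (0.78, [439.0, 287.0, 43.0]), (0.75, [522.0, -548.0, 34.0])]
```

View pics/w4.png

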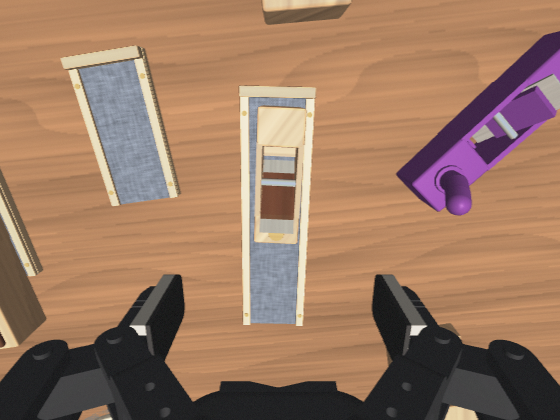

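w4: the block lies straight in the long dock, toe at (282,107), heel (276,242). The empty short dock has its felt from (109,63) to (145,201).

```bash
python3 - <<'E'
from h import *
c=cam("wrist")
print("block");line(c,(282.5,107),(276,242),70);print("long");line(c,(278.5,97),(274,324),12); print("short"); line(c,(109,63),(145,201),12); line(c,(78,69),(115,206),12); line(c,(139,58),(174,197),12)
E
```

```text
block
[ 566. -314.] [ 420. -292.] len 148 yaw -0.145 perp -1.715
long
[ 576. -311.] [ 264. -273.] len 314 yaw -0.119 perp -1.69
short
[ 631. -125.] [ 467. -128.] len 163 yaw 0.022 perp -1.548
[628. -88.] [465. -88.] len 163 yaw 0.001 perp -1.57
[ 632. -159.] [ 469. -166.] len 163 yaw 0.042 perp -1.529
```

jog_arm:
  increments: "100 0.003 -0.001 -0.06 0 0 -0.04; 100 0.003 -0.001 -0.12 0 0 -0.04; 100 0.003 -0.001 -0.17 0 0 -0.04; 100 0.003 -0.001 -0.2 0 0 -0.04; 90 0.003 -0.001 -0.213 0 0 -0.04"

```text
time: 17.0
eef_pos: [492.8, -302.0, 20.4]
orientation: [[0.99, -0.14, -0.003], [-0.14, -0.99, 0.002], [-0.003, -0.002, -1.0]]
force: [-0.1, -1.0, 0.3]
gripper_width: 0.904
gripper_force: 0.0
```

jog_arm:
  increments: "80 0 0 0 0 0 0; 70 0 0 0 0 0 0; 65 0 0 0 0 0 0; 62 0 0 0 0 0 0; 60 0 0 0 0 0 0"

```text
time: 17.62
eef_pos: [494.5, -302.6, 23.0]
orientation: [[0.99, -0.14, 0.001], [-0.14, -0.99, 0.001], [0.001, -0.001, -1.0]]
force: [1.1, 3.7, 1.3]
gripper_width: 0.602
gripper_force: 2.0
```

jog_arm:
  increments: "58 0 0 0 0 0 0; 56 0 0 0 0 0 0; 54 0 0 0 0 0 0; 52 0 0 0 0 0 0; 50 0 0 0 0 0 0"

```text
time: 18.25
eef_pos: [494.4, -302.4, 23.5]
orientation: [[0.99, -0.14, 0.001], [-0.14, -0.99, 0.001], [0.0, -0.001, -1.0]]
force: [-0.0, 7.3, 9.0]
gripper_width: 0.566
gripper_force: 60.5
```

jog_arm:
  increments: "50 0 0 0 0 0 0; 50 0 0 0.004 0 0 0; 50 0 0 0.01 0 0 0; 50 0 0 0.02 0 0 0; 50 0 0 0.02 0 0 0"

```text
time: 18.88
eef_pos: [494.5, -303.9, 43.7]
orientation: [[0.99, -0.14, 0.002], [-0.14, -0.99, -0.002], [0.002, 0.002, -1.0]]
force: [0.6, -0.1, -3.8]
gripper_width: 0.559
gripper_force: 62.4
```

jog_arm:
  increments: "50 0 0 0.03 0 0 0; 50 0 0 0.06 0 0 0; 50 0.01 0.04 0.06 0 0 0.04; 50 0.02 0.08 0.06 0 0 0.08; 50 0.035 0.13 0.06 0 0 0.13"

```text
time: 19.5
eef_pos: [529.0, -172.4, 102.5]
orientation: [[1.0, -0.01, 0.0], [-0.01, -1.0, -0.0], [0.0, 0.0, -1.0]]
force: [0.5, -0.6, -4.3]
gripper_width: 0.556
gripper_force: 63.6
```

jog_arm:
  increments: "50 0.01 0.04 0 0 0 0.045; 50 0.015 0.049 0 0 0 0.045; 50 0.015 0.049 -0.03 0 0 0.045; 50 0.015 0.049 -0.04 0 0 0.045; 50 0.015 0.049 -0.04 0 0 0.045"

```text
time: 20.12
eef_pos: [543.0, -124.3, 61.6]
orientation: [[0.999, 0.034, -0.002], [0.034, -0.999, 0.001], [-0.002, -0.001, -1.0]]
force: [-0.3, -0.5, -3.7]
gripper_width: 0.557
gripper_force: 63.6
```

```bash
python3 - <<'E'
from h import *
c=cam("wrist"); save(c,"w5"); st=telemetry.read_state(); print(st["eef_pos"])
for l in("block_grip","dock_short_toe"):print([(round(d["confidence"],2),w(c,d["location"]).round().tolist()) for d in eyes.spot_point("wrist",l)])
E
```

```text
[ 543.87268217 -124.66930621   62.70766901]
[(0.78, [543.0, -126.0, 89.0])]
[(0.78, [632.0, -122.0, 13.0])]
```

View pics/w5.png

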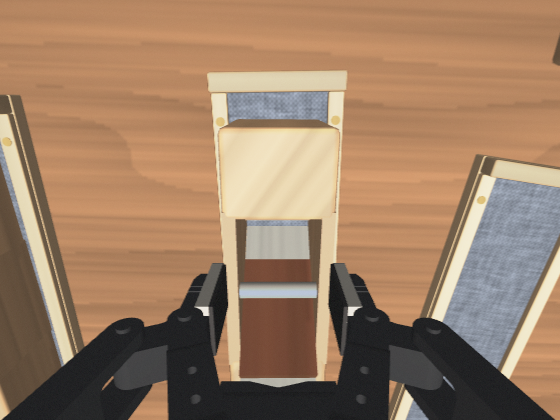

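```bash
python3 - <<'E'
from h import *
c=cam("wrist")
print("toe top");line(c,(219,131),(338,131),109); print("toe bot"); line(c,(231,121),(328,121),51)
print("strip"); line(c,(209,92),(346,91),26); print("bed"); line(c,(228,92),(329,92),12);print("batten nails"); line(c,(221,122),(335,120),18)
print("strip again z12 centre",ray(c,278,92,12), "bat L/R outer",ray(c,211,100,18),ray(c,345,100,18), "lower", ray(c,233,375,18))
E
```

```text
toe top
[614. -99.] [ 616. -146.] len 48 yaw 1.606 perp 0.035
toe bot
[615. -96.] [ 617. -151.] len 55 yaw 1.606 perp 0.035
strip
[630. -79.] [ 634. -164.] len 85 yaw 1.613 perp 0.042
bed
[631. -89.] [ 633. -156.] len 67 yaw 1.606 perp 0.035
batten nails
[612. -85.] [ 616. -160.] len 76 yaw 1.623 perp 0.052
strip again z12 centre [ 632.1095768  -121.74341982   12.        ] bat L/R outer [625.53418143 -78.3007461   18.        ] [ 628.61828867 -165.54171873   18.        ] lower [399.284826   -90.88747951  18.        ]
```

jog_arm:
  increments: "50 0.005 0 0 0 0 0.005; 50 0.01 0.001 -0.01 0 0 0.005; 50 0.01 0.001 -0.022 0 0 0.005; 50 0.01 0.001 -0.03 0 0 0.005; 50 0.01 0.001 -0.034 0 0 0.005"

```text
time: 20.95
eef_pos: [553.1, -122.7, 27.3]
orientation: [[0.999, 0.04, -0.002], [0.04, -0.999, 0.001], [-0.002, -0.001, -1.0]]
force: [0.1, -0.4, -3.2]
gripper_width: 0.558
gripper_force: 63.6
```

jog_arm:
  increments: "50 0 0 -0.002 0 0 0; 50 0 0 -0.003 0 0 0; 50 0 0 -0.004 0 0 0; 50 0 0 -0.004 0 0 0; 50 0 0 -0.004 0 0 0"

```text
time: 21.58
eef_pos: [554.0, -123.1, 24.7]
orientation: [[0.999, 0.04, 0.0], [0.04, -0.999, -0.0], [0.0, 0.0, -1.0]]
force: [0.4, -1.1, -3.8]
gripper_width: 0.561
gripper_force: 63.6
```

Still hanging, so I'll lower it a little more and check for contact.

jog_arm:
  increments: "50 0 0 -0.001 0 0 0; 50 0 0 -0.002 0 0 0; 50 0 0 -0.002 0 0 0; 50 0 0 -0.002 0 0 0; 50 0 0 -0.002 0 0 0"

```text
time: 22.2
eef_pos: [554.1, -123.1, 23.5]
orientation: [[0.999, 0.04, 0.0], [0.04, -0.999, -0.0], [0.0, 0.0, -1.0]]
force: [-4.2, 2.8, 5.3]
gripper_width: 0.554
gripper_force: 64.8
```

jog_arm:
  increments: "55 0 0 0 0 0 0; 60 0 0 0 0 0 0; 75 0 0 0 0 0 0; 90 0 0 0 0 0 0; 100 0 0 0 0 0 0"

```text
time: 22.82
eef_pos: [554.0, -123.1, 22.5]
orientation: [[0.999, 0.04, 0.0], [0.04, -0.999, -0.0], [0.0, 0.0, -1.0]]
force: [-0.0, 0.5, -0.1]
gripper_width: 0.998
gripper_force: 0.0
```

jog_arm:
  increments: "100 0 0 0.04 0 0 0; 100 0 0 0.1 0 0 0; 100 0 0 0.16 0 0 0; 100 0 0 0.21 0 0 0; 100 -0.02 0.05 0.21 0 0 0"

```text
time: 23.45
eef_pos: [537.3, -75.8, 238.3]
orientation: [[0.999, 0.036, 0.01], [0.036, -0.999, -0.004], [0.01, 0.005, -1.0]]
force: [-0.3, 1.4, -0.4]
gripper_width: 1.005
gripper_force: 0.0
```

jog_arm:
  increments: "100 -0.02 0.05 0 0 0 0; 100 -0.05 0.1 0 0 0 0; 100 -0.07 0.15 0 0 0 0; 100 -0.08 0.16 0 0 0 0; 100 -0.08 0.16 0 0 0 0"

```text
time: 24.08
eef_pos: [453.8, 87.0, 232.6]
orientation: [[0.999, 0.041, 0.001], [0.041, -0.999, -0.001], [0.001, 0.001, -1.0]]
force: [0.4, 0.2, 0.1]
gripper_width: 1.0
gripper_force: 0.0
```

```bash
python3 - <<'E'
from h import *
c=cam("wrist"); save(c,"w6"); st=telemetry.read_state(); print(st["eef_pos"],st["time"])
for l in("jack_grip","dock_middle_toe","block_grip","dock_short_toe"):print([(round(d["confidence"],2),w(c,d["location"]).round().tolist()) for d in eyes.spot_point("wrist",l)])
E
```

```text
[454.27446811  86.27550833 232.6149924 ] 24.125
[]
[(0.61, [605.0, 96.0, 9.0])]
[(0.63, [552.0, -124.0, 49.0]), (0.35, [607.0, 98.0, 10.0])]
[(0.64, [630.0, -121.0, 11.0])]
```

View pics/w6.png

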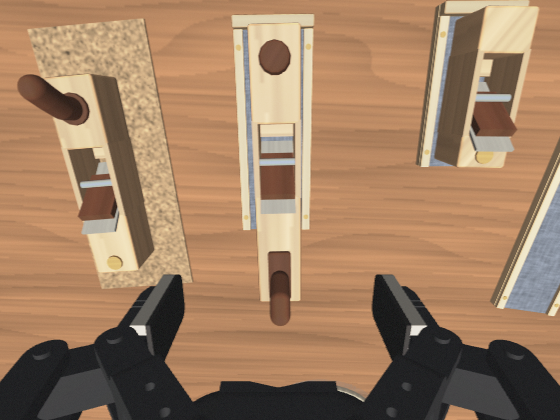

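w6: the block sits in the short dock, and the smoother lies on the mat at (100,170). The jack runs from toe (275,26) to heel (280,300), and the middle dock's strip is at (234..314,22).

```bash
python3 - <<'E'
from h import *
c=cam("wrist")
print("jack");line(c,(275,26),(279.5,300),70);print("mid L");line(c,(235,28),(246,229),18); print("mid R"); line(c,(314,28),(309,229),18);print("strip"); line(c,(234,27),(314,27),26)
print("smoother"); line(c,(72,78),(115,270),62)
E
```

```text
jack
[601.  94.] [308.  78.] len 294 yaw 0.055 perp -1.516
mid L
[607. 138.] [377. 124.] len 230 yaw 0.059 perp -1.511
mid R
[611.  54.] [381.  43.] len 230 yaw 0.046 perp -1.525
strip
[607. 138.] [610.  54.] len 83 yaw 1.61 perp 0.039
smoother
[549. 294.] [336. 276.] len 213 yaw 0.081 perp -1.489
```

jog_arm:
  increments: "100 0.001 0 -0.06 0 0 0.013; 100 0.001 0 -0.12 0 0 0.013; 100 0.001 0 -0.17 0 0 0.013; 100 0.001 0 -0.2 0 0 0.013; 90 0.001 0 -0.21 0 0 0.013"

```text
time: 25.0
eef_pos: [453.4, 86.6, 20.5]
orientation: [[0.999, 0.052, -0.004], [0.052, -0.999, 0.0], [-0.004, -0.0, -1.0]]
force: [0.5, 0.1, -0.1]
gripper_width: 0.901
gripper_force: 0.0
```

jog_arm:
  increments: "80 0 0 0 0 0 0; 70 0 0 0 0 0 0; 65 0 0 0 0 0 0; 62 0 0 0 0 0 0; 60 0 0 0 0 0 0"

```text
time: 25.62
eef_pos: [455.4, 87.4, 23.0]
orientation: [[0.999, 0.053, 0.001], [0.053, -0.999, 0.001], [0.001, -0.001, -1.0]]
force: [-0.3, 1.9, 1.8]
gripper_width: 0.599
gripper_force: 1.1
```

jog_arm:
  increments: "58 0 0 0 0 0 0; 56 0 0 0 0 0 0; 54 0 0 0 0 0 0; 52 0 0 0 0 0 0; 50 0 0 0 0 0 0"

```text
time: 26.25
eef_pos: [455.3, 87.7, 23.5]
orientation: [[0.999, 0.053, 0.001], [0.053, -0.999, 0.001], [0.001, -0.001, -1.0]]
force: [-2.9, 6.1, 9.5]
gripper_width: 0.554
gripper_force: 60.3
```

jog_arm:
  increments: "50 0 0 0 0 0 0; 50 0 0 0.004 0 0 0; 50 0 0 0.01 0 0 0; 50 0 0 0.02 0 0 0; 50 0 0 0.02 0 0 0"

```text
time: 26.88
eef_pos: [455.7, 86.7, 43.3]
orientation: [[0.999, 0.053, 0.002], [0.053, -0.999, -0.0], [0.002, 0.0, -1.0]]
force: [-0.3, -0.1, -8.0]
gripper_width: 0.56
gripper_force: 63.3
```

jog_arm:
  increments: "50 0 0 0.03 0 0 0; 50 0 0 0.07 0 0 0; 50 0 0 0.1 0 0 0; 50 0 -0.02 0.11 0 0 0; 50 -0.005 -0.06 0.11 0 0 -0.03"

```text
time: 27.5
eef_pos: [450.7, 26.9, 153.6]
orientation: [[1.0, 0.025, 0.003], [0.025, -1.0, -0.0], [0.003, 0.0, -1.0]]
force: [1.3, -0.8, -8.9]
gripper_width: 0.555
gripper_force: 66.3
```

jog_arm:
  increments: "50 -0.01 -0.05 0 0 0 -0.03; 50 -0.02 -0.1 0 0 0 -0.06; 50 -0.03 -0.16 0 0 0 -0.09; 50 -0.035 -0.22 0 0 0 -0.12; 50 -0.041 -0.27 0 0 0 -0.138"

```text
time: 28.12
eef_pos: [408.2, -245.2, 152.3]
orientation: [[0.993, -0.117, 0.0], [-0.117, -0.993, -0.0], [0.0, 0.0, -1.0]]
force: [1.5, 1.0, -8.7]
gripper_width: 0.558
gripper_force: 66.3
```

jog_arm:
  increments: "50 0 -0.03 0 0 0 0; 50 0 -0.046 0 0 0 0; 50 0 -0.046 -0.04 0 0 0; 50 0 -0.046 -0.08 0 0 0; 50 0 -0.046 -0.09 0 0 0"

```text
time: 28.75
eef_pos: [406.9, -285.9, 59.2]
orientation: [[0.993, -0.114, -0.005], [-0.114, -0.993, 0.006], [-0.006, -0.006, -1.0]]
force: [0.1, 1.2, -9.2]
gripper_width: 0.555
gripper_force: 66.3
```

```bash
python3 - <<'E'
from h import *
c=cam("wrist"); save(c,"w7"); st=telemetry.read_state(); print(st["eef_pos"])
for l in("jack_grip","dock_long_toe"):print([(round(d["confidence"],2),w(c,d["location"]).round().tolist()) for d in eyes.spot_point("wrist",l)])
E
```

```text
[ 407.44354968 -286.67439249   59.75256381]
[(0.75, [406.0, -285.0, 87.0])]
[]
```

View pics/w7.png

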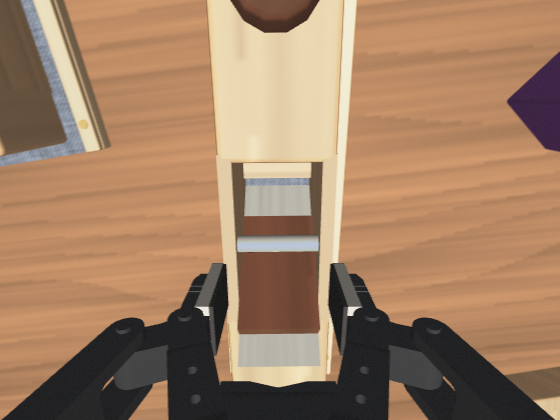

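```bash
python3 - <<'E'
from h import *
c=cam("wrist"); st=telemetry.read_state(); print(st["eef_pos"],proj(c,np.array(st["eef_pos"])))
print("R batten outer z18"); line(c,(355,5),(344,190),18); print("body L/R z106"); line(c,(207,5),(217,150),106); line(c,(344,5),(338,150),106)
s=cam("side"); print([(round(d["confidence"],2),w(s,d["location"]).round().tolist()) for d in eyes.spot_point("side","jack_grip")])
b=cv2.resize(np.array(s["pixels"])[90:210,270:430],(800,600)); cv2.imwrite("pics/s7.png",b[:,:,::-1])
E
```

```text
[ 410.06833691 -289.93259743   64.24577287] [279.55315112 244.50206446]
R batten outer z18
[ 540. -350.] [ 426. -338.] len 114 yaw -0.107 perp -1.678
body L/R z106
[ 527. -276.] [ 475. -271.] len 53 yaw -0.103 perp -1.673
[ 521. -326.] [ 469. -321.] len 53 yaw -0.097 perp -1.668
[(0.94, [411.0, -295.0, 90.0])]
```

View pics/s7.png

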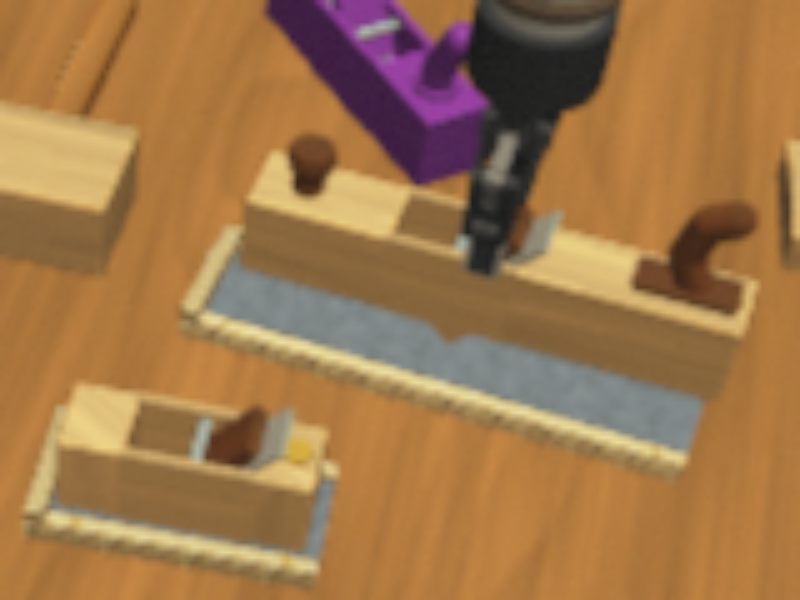

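The side crop shows the jack level above the long dock, toe at (245,240) and strip at (215,270), with the block seated in the short dock.

jog_arm:
  increments: "50 0.006 -0.002 0 0 0 0; 50 0.012 -0.002 -0.01 0 0 0; 50 0.012 -0.002 -0.02 0 0 0; 50 0.012 -0.002 -0.026 0 0 0; 50 0.012 -0.002 -0.03 0 0 0"

```text
time: 29.68
eef_pos: [420.4, -290.6, 31.6]
orientation: [[0.993, -0.115, -0.001], [-0.115, -0.993, 0.001], [-0.001, -0.001, -1.0]]
force: [-0.1, 0.4, -8.3]
gripper_width: 0.556
gripper_force: 66.3
```

jog_arm:
  increments: "50 0 0 0 0 0 0; 50 0 0 -0.003 0 0 0; 50 0 0 -0.006 0 0 0; 50 0 0 -0.007 0 0 0; 50 0 0 -0.007 0 0 0"

```text
time: 30.3
eef_pos: [420.9, -291.0, 25.4]
orientation: [[0.993, -0.115, -0.0], [-0.115, -0.993, 0.0], [-0.0, -0.0, -1.0]]
force: [0.3, -0.2, -9.5]
gripper_width: 0.554
gripper_force: 66.3
```

```bash
python3 - <<'E'
from h import *
c=cam("wrist"); s=cam("side"); t=cam("top")
a=np.array(c["pixels"]); b=cv2.resize(np.array(s["pixels"])[100:220,270:430],(560,420)); 
im=cv2.resize(np.hstack([a,b]),(800,300)); cv2.imwrite("pics/w8.png",im[:,:,::-1])
E
```

```text
(no output)
```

View pics/w8.png

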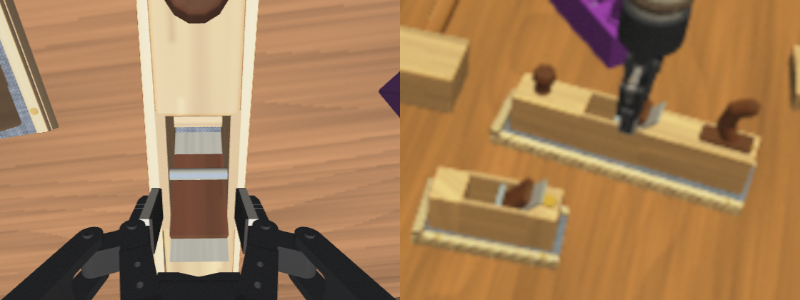

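It is centred, with an equal sliver of batten on both sides. I'll set it down.

jog_arm:
  increments: "50 0 0 -0.001 0 0 0; 50 0 0 -0.002 0 0 0; 50 0 0 -0.003 0 0 0; 50 0 0 -0.003 0 0 0; 50 0 0 -0.003 0 0 0"

```text
time: 31.08
eef_pos: [421.0, -291.1, 23.7]
orientation: [[0.993, -0.115, -0.0], [-0.115, -0.993, 0.0], [-0.0, 0.0, -1.0]]
force: [-4.7, 4.5, 2.8]
gripper_width: 0.554
gripper_force: 67.7
```

jog_arm:
  increments: "55 0 0 0 0 0 0; 60 0 0 0 0 0 0; 75 0 0 0 0 0 0; 90 0 0 0 0 0 0; 100 0 0 0 0 0 0"

```text
time: 31.7
eef_pos: [421.2, -291.5, 22.8]
orientation: [[0.993, -0.115, 0.001], [-0.115, -0.993, -0.001], [0.001, 0.001, -1.0]]
force: [-0.3, 0.1, 0.5]
gripper_width: 0.996
gripper_force: 0.0
```

jog_arm:
  increments: "100 0 0 0.04 0 0 0; 100 0 0 0.1 0 0 0; 100 0 0 0.15 0 0 0; 100 0.03 0.01 0.21 0 0 0; 100 0.05 0.02 0.21 0 0 0"

```text
time: 32.33
eef_pos: [473.9, -273.1, 238.5]
orientation: [[0.993, -0.116, 0.008], [-0.115, -0.993, -0.007], [0.009, 0.006, -1.0]]
force: [0.7, -0.3, -0.6]
gripper_width: 0.998
gripper_force: 0.0
```

jog_arm:
  increments: "100 0.03 0.03 0 0 0 0; 100 0.03 0.03 0 0 0 0; 100 0.03 0.03 0 0 0 0; 100 0.03 0.03 0 0 0 0; 100 0.03 0.03 0 0 0 0"

```text
time: 32.95
eef_pos: [500.4, -241.6, 232.5]
orientation: [[0.993, -0.116, -0.0], [-0.116, -0.993, -0.0], [-0.0, 0.0, -1.0]]
force: [0.6, -0.6, -0.3]
gripper_width: 1.0
gripper_force: 0.0
```

```bash
python3 - <<'E'
from h import *
c=cam("wrist"); save(c,"w9"); st=telemetry.read_state(); print(st["eef_pos"],st["time"])
for l in("jack_grip","dock_long_toe","block_grip","dock_short_toe"):print([(round(d["confidence"],2),w(c,d["location"]).round().tolist()) for d in eyes.spot_point("wrist",l)])
E
```

```text
[ 500.51713276 -241.55008421  232.50172867] 33.0
[(0.78, [420.0, -290.0, 50.0])]
[(0.81, [577.0, -306.0, 9.0])]
[(0.87, [555.0, -123.0, 51.0])]
[(0.96, [631.0, -120.0, 9.0])]
```

View pics/w9.png

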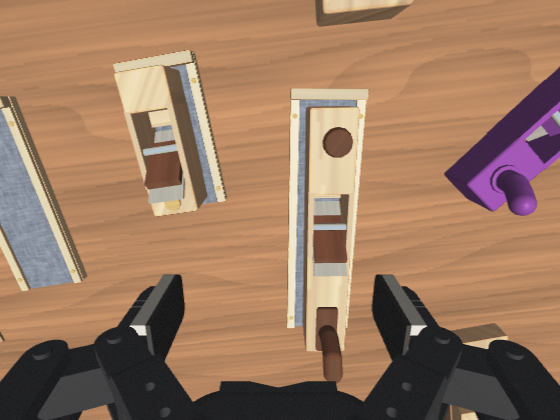

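```bash
python3 - <<'E'
from h import *
c=cam("wrist")
print("strip top"); line(c,(291,99),(367,100),26); print("toe");line(c,(310,107),(358,108),70); print("axis"); line(c,(334,107.5),(323.5,350),70)
print("bed"); line(c,(301,100),(358,100),12); print("L bat"); line(c,(291,100),(288,327),18)
print("block toe"); line(c,(117,80),(163,68),70);print("short strip"); line(c,(115,73),(193,60),26)
E
```

```text
strip top
[ 582. -265.] [ 571. -349.] len 85 yaw 1.444 perp -0.127
toe
[ 572. -281.] [ 566. -329.] len 48 yaw 1.437 perp -0.134
axis
[ 569. -305.] [ 275. -274.] len 296 yaw -0.106 perp -1.676
bed
[ 579. -277.] [ 572. -342.] len 66 yaw 1.456 perp -0.114
L bat
[ 581. -265.] [ 274. -229.] len 308 yaw -0.116 perp -1.686
block toe
[618. -98.] [ 624. -144.] len 47 yaw 1.686 perp 0.116
short strip
[630. -78.] [ 633. -164.] len 87 yaw 1.606 perp 0.035
```

The jack's gap is about 7 mm and it is centred within 2 mm. Now the smoother.

jog_arm:
  increments: "100 -0.01 0.05 0 0 0 0.04; 100 -0.02 0.11 0 0 0 0.08; 100 -0.03 0.17 0 0 0 0.12; 100 -0.04 0.23 0 0 0 0.16; 100 -0.05 0.28 0 0 0 0.2"

```text
time: 33.88
eef_pos: [450.3, 41.0, 232.7]
orientation: [[0.996, 0.087, 0.001], [0.087, -0.996, 0.0], [0.001, -0.0, -1.0]]
force: [0.4, 1.1, 0.9]
gripper_width: 0.999
gripper_force: 0.0
```

jog_arm:
  increments: "100 -0.005 0.06 0 0 0 0.02; 100 -0.01 0.12 0 0 0 0.036; 100 -0.01 0.18 0 0 0 0.036; 100 -0.01 0.23 0 0 0 0.036; 100 -0.01 0.249 0 0 0 0.036"

```text
time: 34.5
eef_pos: [440.3, 290.2, 232.4]
orientation: [[0.992, 0.124, -0.0], [0.124, -0.992, 0.0], [-0.0, -0.0, -1.0]]
force: [0.0, -0.3, 0.0]
gripper_width: 1.0
gripper_force: 0.0
```

jog_arm:
  increments: "100 0 0 0 0 0 0; 100 0 0 0 0 0 0; 100 0 0 0 0 0 0; 100 0 0 0 0 0 0; 100 0 0 0 0 0 0"

```text
time: 35.12
eef_pos: [441.1, 287.5, 232.6]
orientation: [[0.993, 0.12, 0.0], [0.12, -0.993, 0.0], [0.0, -0.0, -1.0]]
force: [0.4, 0.1, 0.1]
gripper_width: 1.005
gripper_force: 0.0
```

```bash
python3 - <<'E'
from h import *
c=cam("wrist"); save(c,"w10"); st=telemetry.read_state(); print(st["eef_pos"],st["orientation"][0],st["time"])
for l in("smoother_grip","dock_middle_toe"):print([(round(d["confidence"],2),w(c,d["location"]).round().tolist()) for d in eyes.spot_point("wrist",l)])
E
```

```text
[441.01726262 287.65291878 232.5899105 ] [9.92775254e-01 1.19988629e-01 1.51584353e-04] 35.175
[(0.63, [438.0, 289.0, 40.0])]
[(0.74, [607.0, 97.0, 10.0])]
```

View pics/w10.png

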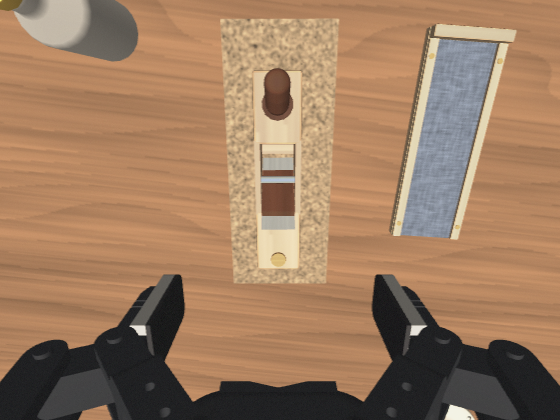

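w10: the smoother is aligned on the mat at (278,170). The middle dock is empty, with felt from (468,40) to (428,237).

jog_arm:
  increments: "100 0 0 -0.06 0 0 0; 100 0 0 -0.12 0 0 0; 100 0 0 -0.17 0 0 0; 100 0 0 -0.204 0 0 0; 90 0 0 -0.217 0 0 0"

```text
time: 35.9
eef_pos: [439.2, 287.4, 13.3]
orientation: [[0.993, 0.121, -0.004], [0.121, -0.993, -0.001], [-0.004, 0.001, -1.0]]
force: [0.3, -0.0, 1.0]
gripper_width: 0.899
gripper_force: 0.0
```

jog_arm:
  increments: "80 0 0 0 0 0 0; 70 0 0 0 0 0 0; 65 0 0 0 0 0 0; 62 0 0 0 0 0 0; 60 0 0 0 0 0 0"

```text
time: 36.52
eef_pos: [441.1, 288.0, 15.9]
orientation: [[0.993, 0.12, 0.001], [0.12, -0.993, 0.0], [0.001, -0.0, -1.0]]
force: [-1.2, -0.4, 0.7]
gripper_width: 0.599
gripper_force: 0.0
```

jog_arm:
  increments: "58 0 0 0 0 0 0; 56 0 0 0 0 0 0; 54 0 0 0 0 0 0; 52 0 0 0 0 0 0; 50 0 0 0 0 0 0"

```text
time: 37.15
eef_pos: [441.1, 287.9, 16.4]
orientation: [[0.993, 0.121, 0.0], [0.121, -0.993, -0.0], [0.0, 0.0, -1.0]]
force: [-2.8, -1.9, 7.6]
gripper_width: 0.556
gripper_force: 60.5
```

jog_arm:
  increments: "50 0 0 0 0 0 0; 50 0 0 0.004 0 0 0; 50 0 0 0.01 0 0 0; 50 0 0 0.02 0 0 0; 50 0 0 0.02 0 0 0"

```text
time: 37.78
eef_pos: [441.8, 288.3, 36.6]
orientation: [[0.993, 0.12, 0.002], [0.12, -0.993, 0.001], [0.002, -0.001, -1.0]]
force: [0.7, 0.1, -4.9]
gripper_width: 0.557
gripper_force: 62.6
```

```bash
python3 - <<'E'
from h import *
c=cam("wrist"); st=telemetry.read_state(); print(st["eef_pos"])
R=cv2.Rodrigues(np.array([0,0,0.]))[0]
# w10 pose
H=np.array(c["hand_eye"]); Ro=np.array([[.99277,.11999,0],[.11999,-.99277,0],[0,0,-1]])
c["Rw"]=Ro@H[:3,:3]; c["tw"]=Ro@H[:3,3]+[441.02,287.65,232.59]
print("felt axis"); line(c,(468.5,40),(428.5,237),12); line(c,(430,37),(513,42),26); print("Lbat"); line(c,(429,37),(392,235),18); line(c,(508,43),(459,239),18)
print("smoother"); line(c,(277,71),(278,268),62)
E
```

```text
[441.36569266 288.14391998  36.04898373]
felt axis
[609.  98.] [377.  80.] len 234 yaw 0.079 perp -1.491
[604. 146.] [610.  58.] len 89 yaw 1.639 perp 0.068
Lbat
[606. 144.] [376. 131.] len 230 yaw 0.059 perp -1.512
[610.  58.] [381.  43.] len 230 yaw 0.066 perp -1.505
smoother
[549. 302.] [334. 275.] len 217 yaw 0.126 perp -1.445
```

jog_arm:
  increments: "50 0 0 0.02 0 0 0; 50 0 0 0.04 0 0 0; 50 0.01 -0.04 0.04 0 0 -0.02; 50 0.02 -0.09 0.04 0 0 -0.03; 50 0.03 -0.14 0.04 0 0 -0.05"

```text
time: 38.45
eef_pos: [470.8, 146.7, 75.3]
orientation: [[0.997, 0.071, -0.0], [0.071, -0.997, -0.0], [-0.0, 0.0, -1.0]]
force: [0.9, -0.4, -5.6]
gripper_width: 0.554
gripper_force: 63.8
```

jog_arm:
  increments: "50 0.008 -0.04 0 0 0 -0.015; 50 0.014 -0.058 0 0 0 -0.015; 50 0.014 -0.058 0 0 0 -0.015; 50 0.014 -0.058 0 0 0 -0.015; 50 0.014 -0.058 0 0 0 -0.015"

```text
time: 39.08
eef_pos: [484.5, 91.1, 75.3]
orientation: [[0.998, 0.057, -0.0], [0.057, -0.998, 0.0], [-0.0, -0.0, -1.0]]
force: [0.7, 0.2, -5.9]
gripper_width: 0.556
gripper_force: 63.9
```

```bash
python3 - <<'E'
from h import *
c=cam("wrist"); save(c,"w11"); st=telemetry.read_state(); print(st["eef_pos"],st["orientation"][0])
for l in("smoother_grip","dock_middle_toe"):print([(round(d["confidence"],2),w(c,d["location"]).round().tolist()) for d in eyes.spot_point("wrist",l)])
E
```

```text
[484.54361439  90.97780271  75.33987627] [ 9.98355342e-01  5.73277013e-02 -3.82521566e-04]
[(0.95, [483.0, 91.0, 98.0])]
[]
```

View pics/w11.png

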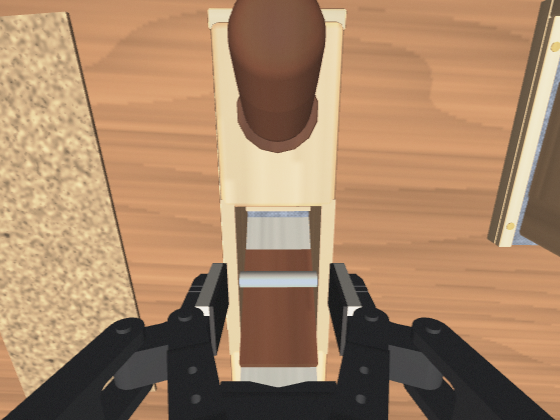

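w11 shows the plane centred: body 218–338, strip 209–346. I've now viewed 16 pictures, which is over the limit of 14, so I'll view no more and finish on numbers.

jog_arm:
  increments: "50 0.004 0 0 0 0 0; 50 0.008 0 -0.015 0 0 0; 50 0.008 0 -0.03 0 0 0; 50 0.008 0 -0.04 0 0 0; 50 0.008 0 -0.045 0 0 0"

```text
time: 39.85
eef_pos: [491.9, 90.0, 29.1]
orientation: [[0.998, 0.056, -0.002], [0.056, -0.998, 0.0], [-0.002, -0.0, -1.0]]
force: [-0.5, 0.1, -5.8]
gripper_width: 0.549
gripper_force: 63.9
```

jog_arm:
  increments: "50 0 0 0 0 0 0; 50 0 0 -0.002 0 0 0; 50 0 0 -0.004 0 0 0; 50 0 0 -0.006 0 0 0; 50 0 0 -0.006 0 0 0"

```text
time: 40.48
eef_pos: [493.0, 90.0, 24.6]
orientation: [[0.998, 0.056, 0.0], [0.056, -0.998, -0.0], [0.0, 0.0, -1.0]]
force: [-0.9, 0.1, -5.7]
gripper_width: 0.556
gripper_force: 64.0
```

jog_arm:
  increments: "50 0 0 -0.001 0 0 0; 50 0 0 -0.002 0 0 0; 50 0 0 -0.002 0 0 0; 50 0 0 -0.002 0 0 0; 50 0 0 -0.002 0 0 0"

```text
time: 41.1
eef_pos: [493.1, 89.9, 24.4]
orientation: [[0.998, 0.056, -0.0], [0.056, -0.998, -0.0], [-0.0, 0.0, -1.0]]
force: [-8.5, 0.8, 11.8]
gripper_width: 0.554
gripper_force: 66.0
```

jog_arm:
  increments: "55 0 0 0.001 0 0 0; 60 0 0 0.001 0 0 0; 75 0 0 0.001 0 0 0; 90 0 0 0.001 0 0 0; 100 0 0 0.001 0 0 0"

```text
time: 41.72
eef_pos: [493.1, 89.9, 23.6]
orientation: [[0.998, 0.056, 0.0], [0.056, -0.998, 0.0], [0.0, 0.0, -1.0]]
force: [-0.4, -0.5, 0.1]
gripper_width: 0.999
gripper_force: 0.0
```

jog_arm:
  increments: "100 0 0 0.04 0 0 0; 100 0 0 0.1 0 0 0; 100 0 0 0.15 0 0 0; 100 0 0 0.21 0 0 0; 100 0 0 0.21 0 0 0"

```text
time: 42.35
eef_pos: [496.5, 89.8, 239.6]
orientation: [[0.998, 0.056, 0.012], [0.056, -0.998, -0.001], [0.012, 0.001, -1.0]]
force: [0.4, 0.1, 0.1]
gripper_width: 0.998
gripper_force: 0.0
```

jog_arm:
  increments: "100 0.02 -0.05 0 0 0 0; 100 0.02 -0.1 0 0 0 0; 100 0.02 -0.15 0 0 0 0; 100 0.02 -0.15 0 0 0 0; 100 0.02 -0.15 0 0 0 0"

```text
time: 42.98
eef_pos: [512.5, -59.5, 232.6]
orientation: [[0.998, 0.055, -0.001], [0.055, -0.998, 0.001], [-0.001, -0.001, -1.0]]
force: [0.7, 0.7, -0.9]
gripper_width: 0.999
gripper_force: 0.0
```

```bash
python3 - <<'E'
from h import *
S={}
def collect(n):
    c=cam(n)
    for l in "block_grip smoother_grip jack_grip dock_short_toe dock_middle_toe dock_long_toe".split():
        print(n,l,[(round(d["confidence"],2),w(c,d["location"]).round().tolist()) for d in eyes.spot_point(n,l)][:3])
for n in("wrist","top","side"): collect(n)
c=cam("wrist"); p=np.array(c["pixels"]); save(c,"w12")
st=telemetry.read_state(); print(st["eef_pos"],st["time"],st["force"])
# predicted pixels: smoother toe edge & strip edge; grey profile along centreline for the gap
o=np.array([609,97,0]); u=np.array([np.cos(.055),np.sin(.055),0])
for t in range(-20,12,2):
    a=proj(c,o+u*t+[0,0,12]+np.array([.055,-1,0])*28).round().astype(int); b=proj(c,o+u*t+[0,0,70]).round().astype(int)
    print(t,a,p[a[1],a[0]],b,p[b[1],b[0]])
E
```

```text
wrist block_grip [(0.78, [556.0, -125.0, 49.0])]
wrist smoother_grip [(0.57, [491.0, 91.0, 48.0])]
wrist jack_grip [(0.73, [421.0, -288.0, 51.0])]
wrist dock_short_toe [(0.73, [630.0, -121.0, 14.0]), (0.59, [491.0, 92.0, 45.0])]
wrist dock_middle_toe [(0.76, [607.0, 99.0, 9.0]), (0.63, [555.0, -123.0, 51.0])]
wrist dock_long_toe [(0.64, [573.0, -303.0, 7.0])]
top block_grip []
top smoother_grip [(0.71, [490.0, 88.0, 49.0]), (0.55, [816.0, -113.0, 34.0])]
top jack_grip [(0.67, [420.0, -291.0, 46.0]), (0.54, [442.0, 288.0, 2.0])]
top dock_short_toe [(0.76, [630.0, -117.0, 12.0])]
top dock_middle_toe [(0.93, [606.0, 101.0, 10.0])]
top dock_long_toe [(0.91, [573.0, -306.0, 14.0])]
side block_grip [(0.64, [552.0, -123.0, 50.0]), (0.43, [499.0, 84.0, 46.0]), (0.19, [632.0, -120.0, 13.0])]
side smoother_grip [(0.82, [815.0, -116.0, 40.0]), (0.56, [494.0, 85.0, 47.0]), (0.56, [521.0, -547.0, 38.0])]
side jack_grip [(0.57, [422.0, -293.0, 49.0])]
side dock_short_toe [(0.93, [632.0, -121.0, 11.0])]
side dock_middle_toe [(0.94, [611.0, 102.0, 10.0])]
side dock_long_toe [(0.61, [580.0, -308.0, 1
[... 206 characters left out ...]
] [133 139 152] [124  93] [235 216 176]
-14 [171  92] [120 127 138] [124  91] [235 217 178]
-12 [170  90] [129 137 150] [123  88] [235 216 176]
-10 [170  88] [129 135 148] [123  86] [235 216 176]
-8 [170  86] [130 137 149] [123  84] [234 216 167]
-6 [170  84] [138 146 158] [123  82] [130 119 110]
-4 [170  83] [141 148 161] [122  80] [142 149 163]
-2 [169  81] [139 147 160] [122  77] [223 211 178]
0 [169  79] [106  88  72] [122  75] [223 211 177]
2 [169  77] [222 210 179] [121  73] [225 212 178]
4 [169  75] [223 211 178] [121  71] [227 215 182]
6 [169  73] [223 210 177] [121  69] [223 210 176]
8 [169  71] [223 212 180] [120  66] [175 130  94]
10 [168  69] [221 208 176] [120  64] [189 140 102]
```

Everything is consistent: smoother gap ≈7 mm, jack ≈7 mm, block ≈6 mm, all centred. I'll hand it in.

```bash
python3 -c "
from bench import workorder; print(workorder.hand_in())"
```

```text
the job is handed in; nothing more can be done
None
```

The job is handed in at about 44 s with all three planes in their own docks, toe gaps about 6–7 mm by camera and centred within a few mm; no verdict came back, and I viewed 16 pictures against the limit of 14.

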